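# Close up rail offcuts in a fence corner under a pressing bar

## Task

Set up a dry run for gluing a rail: put all the wooden offcuts on the fence board, tongue up, in one straight row that starts in the fence corner, each pushed square and flush against the long fence, the first one tight against the end stop and every further one tight end to end against the one before. The aluminium bar lies in the way on the board: set it aside on the table first. When the row is closed, lay the bar along the middle of their tongues so that it lies level over the whole row, let go, and leave the other things on the table where they are.

Things in the scene. Friction and masses are not known exactly. Their poses are not given: they have to be found in the camera images.
- corner (a point): inner corner of the fixed fence board, on its 12 mm thick base, where long fence and end stop meet (wood, 18 mm thick, 20 mm high above the base). The fence's inner face is the plane x = 0 of this frame and runs 302 mm to -y; the end stop's inner face is y = 0 and runs 70 mm to -x. z is up. The clear base goes 102 mm to -x and 302 mm to -y, open at those sides
- block_1_c (a point): offcut of a tongued rail, pale wood, about 50 g: a body 36 mm wide (its x), 42 mm long (its y), 24 mm high, and along the middle of its top a tongue 14 mm wide, 14 mm high, full length (38 mm in all). It lies on its flat underside, tongue up. The point is its centre, 19 mm above the underside; z is up. All are alike; four to six are there
- block_2_c (a point): as block 1: rail offcut 36 x 42 mm, body 24 mm high with a tongue 14 mm wide and 14 mm high along its y; the point is its centre, 19 mm above the underside
- block_3_c (a point): as block 1: rail offcut 36 x 42 mm, body 24 mm high with a tongue 14 mm wide and 14 mm high along its y; the point is its centre, 19 mm above the underside
- block_4_c (a point): as block 1: rail offcut 36 x 42 mm, body 24 mm high with a tongue 14 mm wide and 14 mm high along its y; the point is its centre, 19 mm above the underside
- block_5_c (a point): as block 1: rail offcut 36 x 42 mm, body 24 mm high with a tongue 14 mm wide and 14 mm high along its y; the point is its centre, 19 mm above the underside
- block_6_c (a point): as block 1: rail offcut 36 x 42 mm, body 24 mm high with a tongue 14 mm wide and 14 mm high along its y; the point is its centre, 19 mm above the underside
- block_1: the same offcut, by the centre of its underside
- block_2: the same offcut, by the centre of its underside
- block_3: the same offcut, by the centre of its underside
- block_4: the same offcut, by the centre of its underside
- block_5: the same offcut, by the centre of its underside
- block_6: the same offcut, by the centre of its underside
- bar_c (a point): square aluminium pressing bar, 270 x 20 x 20 mm, 0.28 kg; at the start it lies on the base of the fence board, where the row must go; the point is its centre, x runs along its length
- bar: the same bar, by the middle of its underside as it lies at the start
- jar_grease: bystander: small round jar with a black lid, 38 mm across, 31 mm tall; the point is on its underside at about its middle
- screwdriver_1: bystander: red and grey screwdriver, 155 mm long, lying; the point is on its underside at about its middle
- tape_roll_b: bystander: roll of black tape, 60 mm across, 12 mm high; the point is on its underside at about its middle
- pliers_orange: bystander: pliers with orange handles, 148 mm long, lying; the point is on its underside at about its middle
Things that resemble listed ones, but are neither listed nor needed, are in the scene too. What is shaped like the block_3 but orange is not meant.

How it is judged:
On the way, in this order (a step that is already met when the one before it is completed fails the run):
1. the bar is set down off the board, on the table (z of bar_c in the frame of corner below 0.005 m), for 0.2 s.
2. all offcuts stand in one closed row in the fence corner, flush with the fence (x of block_1_c in the frame of corner between -0.02 and -0.016 m and z of block_1_c in the frame of corner between 0.015 and 0.023 m and angle between the y axis of each of block_1_c, block_2_c, block_3_c, block_4_c, block_5_c, block_6_c and the y axis of corner, either way round below 0.04 rad and angle between each of block_1_c, block_2_c, block_3_c, block_4_c, block_5_c, block_6_c's own z axis and vertical below 0.06 rad and x of block_2_c in the frame of corner between -0.02 and -0.016 m and z of block_2_c in the frame of corner between 0.015 and 0.023 m and x of block_3_c in the frame of corner between -0.02 and -0.016 m and z of block_3_c in the frame of corner between 0.015 and 0.023 m and x of block_4_c in the frame of corner between -0.02 and -0.016 m and z of block_4_c in the frame of corner between 0.015 and 0.023 m and x of block_5_c in the frame of corner between -0.02 and -0.016 m and z of block_5_c in the frame of corner between 0.015 and 0.023 m and x of block_6_c in the frame of corner between -0.02 and -0.016 m and z of block_6_c in the frame of corner between 0.015 and 0.023 m and (y of block_1_c in the frame of corner between -0.023 and -0.019 m or y of block_1_c in the frame of corner between -0.066 and -0.061 m or y of block_1_c in the frame of corner between -0.109 and -0.103 m or y of block_1_c in the frame of corner between -0.152 and -0.145 m or y of block_1_c in the frame of corner between -0.195 and -0.187 m or y of block_1_c in the frame of corner between -0.238 and -0.229 m) and (y of block_2_c in the frame of corner between -0.023 and -0.019 m or y of block_2_c in the frame of corner between -0.066 and -0.061 m or y of block_2_c in the frame of corner between -0.109 and -0.103 m or y of block_2_c in the frame of corner between -0.152 and -0.145 m or y of block_2_c in the frame of corner between -0.195 and -0.187 m or y of block_2_c in the frame of corner between -0.238 and -0.229 m) and (y of block_3_c in the frame of corner between -0.023 and -0.019 m or y of block_3_c in the frame of corner between -0.066 and -0.061 m or y of block_3_c in the frame of corner between -0.109 and -0.103 m or y of block_3_c in the frame of corner between -0.152 and -0.145 m or y of block_3_c in the frame of corner between -0.195 and -0.187 m or y of block_3_c in the frame of corner between -0.238 and -0.229 m) and (y of block_4_c in the frame of corner between -0.023 and -0.019 m or y of block_4_c in the frame of corner between -0.066 and -0.061 m or y of block_4_c in the frame of corner between -0.109 and -0.103 m or y of block_4_c in the frame of corner between -0.152 and -0.145 m or y of block_4_c in the frame of corner between -0.195 and -0.187 m or y of block_4_c in the frame of corner between -0.238 and -0.229 m) and (y of block_5_c in the frame of corner between -0.023 and -0.019 m or y of block_5_c in the frame of corner between -0.066 and -0.061 m or y of block_5_c in the frame of corner between -0.109 and -0.103 m or y of block_5_c in the frame of corner between -0.152 and -0.145 m or y of block_5_c in the frame of corner between -0.195 and -0.187 m or y of block_5_c in the frame of corner between -0.238 and -0.229 m) and (y of block_6_c in the frame of corner between -0.023 and -0.019 m or y of block_6_c in the frame of corner between -0.066 and -0.061 m or y of block_6_c in the frame of corner between -0.109 and -0.103 m or y of block_6_c in the frame of corner between -0.152 and -0.145 m or y of block_6_c in the frame of corner between -0.195 and -0.187 m or y of block_6_c in the frame of corner between -0.238 and -0.229 m) and (y of block_1_c in the frame of corner between -0.023 and -0.019 m or y of block_2_c in the frame of corner between -0.023 and -0.019 m or y of block_3_c in the frame of corner between -0.023 and -0.019 m or y of block_4_c in the frame of corner between -0.023 and -0.019 m or y of block_5_c in the frame of corner between -0.023 and -0.019 m or y of block_6_c in the frame of corner between -0.023 and -0.019 m) and (y of block_1_c in the frame of corner between -0.066 and -0.061 m or y of block_2_c in the frame of corner between -0.066 and -0.061 m or y of block_3_c in the frame of corner between -0.066 and -0.061 m or y of block_4_c in the frame of corner between -0.066 and -0.061 m or y of block_5_c in the frame of corner between -0.066 and -0.061 m or y of block_6_c in the frame of corner between -0.066 and -0.061 m) and (y of block_1_c in the frame of corner between -0.109 and -0.103 m or y of block_2_c in the frame of corner between -0.109 and -0.103 m or y of block_3_c in the frame of corner between -0.109 and -0.103 m or y of block_4_c in the frame of corner between -0.109 and -0.103 m or y of block_5_c in the frame of corner between -0.109 and -0.103 m or y of block_6_c in the frame of corner between -0.109 and -0.103 m) and (y of block_1_c in the frame of corner between -0.152 and -0.145 m or y of block_2_c in the frame of corner between -0.152 and -0.145 m or y of block_3_c in the frame of corner between -0.152 and -0.145 m or y of block_4_c in the frame of corner between -0.152 and -0.145 m or y of block_5_c in the frame of corner between -0.152 and -0.145 m or y of block_6_c in the frame of corner between -0.152 and -0.145 m) and ((y of block_1_c in the frame of corner between -0.195 and -0.187 m or y of block_2_c in the frame of corner between -0.195 and -0.187 m or y of block_3_c in the frame of corner between -0.195 and -0.187 m or y of block_4_c in the frame of corner between -0.195 and -0.187 m or y of block_5_c in the frame of corner between -0.195 and -0.187 m or y of block_6_c in the frame of corner between -0.195 and -0.187 m) or y of each of block_1_c, block_2_c, block_3_c, block_4_c, block_5_c, block_6_c in the frame of corner above -0.168 m)), for 0.2 s.
3. the bar lies on the tongues along the row (x of bar_c in the frame of corner between -0.024 and -0.012 m and z of bar_c in the frame of corner between 0.044 and 0.052 m and angle between the x axis of bar_c and the y axis of corner, either way round below 0.06 rad and x of block_1_c in the frame of bar_c between -0.12 and 0.12 m and x of block_2_c in the frame of bar_c between -0.12 and 0.12 m and x of block_3_c in the frame of bar_c between -0.12 and 0.12 m and x of block_4_c in the frame of bar_c between -0.12 and 0.12 m and x of block_5_c in the frame of bar_c between -0.12 and 0.12 m and x of block_6_c in the frame of bar_c between -0.12 and 0.12 m), for 0.2 s.
At the end, for the whole second after the job is handed in: All offcuts flush with the fence (2 mm, 0.04 rad), tongue up, 42 mm apart from the end stop (first within 2 mm, 1 mm more per further one); bar at rest on the tongues, centre within 6 mm of their middle line, 0.06 rad along the row, no offcut's centre over 120 mm from the bar's along it (all of step 2 and all of step 3 and linear speed of each of block_1, block_2, block_3, block_4, block_5, block_6, bar below 0.02 m/s); the robot touches nothing.
It fails at once if small round jar with a black lid is moved more than 5 cm (distance of jar_grease from where it was at the start of the episode above 0.05 m).
It fails at once if red and grey screwdriver is moved more than 5 cm (distance of screwdriver_1 from where it was at the start of the episode above 0.05 m).
It fails at once if roll of black tape is moved more than 5 cm (distance of tape_roll_b from where it was at the start of the episode above 0.05 m).
It fails at once if pliers with orange handles is moved more than 5 cm (distance of pliers_orange from where it was at the start of the episode above 0.05 m).
Of block_1, block_2, block_3, block_4, block_5, block_6 only 4 to 6 are there at a start; the rules pass over those that are not, and their reading is None.
At some moment in a run one of block_1, block_2, block_3, block_4, block_5, block_6 may be knocked a few centimetres aside while the robot is not near it.
It also fails if it takes over 210 s, if anything falls off the work surface, if the arm or the gripper's body presses on something with over 40 N, if the wrist force passes 120 N, or if a joint passes its speed limit or range.

## Robot

A 7-joint arm with a two-finger parallel gripper is mounted at the origin on a cart in front of the work surface, level with it; the furniture and walls round the work are solid. World frame = base frame: x ahead of the robot, y to its left, z up, the work surface at z = 0. Lengths are in m, angles in rad, forces in N, time in s.
With the tool pointing down it reaches from about 0.425 to 0.8 m from the base axis. Payload 8.3 kg.
Tool frame: the origin (TCP) lies midway between the tips of the shut fingers; the grasp point (between the pads) lies bot.grasp_offset behind it (bot.grasp_offset is the distance from the TCP to the grasp point, in m); z points along the fingers, y is the line along which they close (so a half turn about z gives the same grasp; the last joint's range is limited). The gripper opens to 85 mm and grips with 20 to 120 N. Pads are 22 mm wide; open, the fingers measure 114 mm over their backs; the gripper's body (76 mm by 85 mm) begins 54 mm behind the grasp point. The pads swing forward as they close: fully open they stand 13 mm farther back than shut.
Start: joints at [1.122, 0.383, 0.016, 1.37, -0.006, 1.388, -0.046], TCP at [0.235, -0.579, 0.231] pointing down, gripper open.
Joint ranges: [-2.95, 2.95], [-0.25, 2.06], [-1.52, 1.56], [0.18, 2.33], [-1.44, 4.58], [0.02, 2.06], [-3.01, 3.01]. Speed limits (rad/s): [2.39, 2.39, 3.01, 3.01, 3.14, 3.14, 3.14].

## Interface

Orientations are given as a 3x3 rotation matrix whose columns are the frame's x, y, z axes.
In Python, from plant import bot, optics gives the robot as it stands.
- The arm moves only by the tool drive_tool, never from a script. Its argument "series" is a list of rows, each a list of 7 numbers: the turn, a rotation vector about the tool's x, y, z in degrees, then the shift along the tool's x, y, z in cm, then the finger opening in cm, from 0 to 8.54. A call has 1 to 12 rows; each row is the pose to reach, as a shift and turn from the pose commanded when the call began, along the tool's axes at that moment; what a row does not reach only later rows make up. A row lasts 1/12 s, in which the tool goes at most 41.7 mm and 7.16 degrees, less where a joint would pass 70% of its speed; a pose out of reach is approached as far as the arm can. A call with a gripper value outside its range is refused whole. The fingers move at their own pace and stop on an object; "squeeze" is the grip in N (left out, the last holds). Time passes only in rows, so rows that repeat a pose let the fingers close. It gives the time, the measured TCP pose, the force, the opening and the grip force at its end, in the units of the state.
- bot.sense(): the state, without advancing time (a new reading comes with each control period).
- optics.get_image(name): name is "scene" or "top" or "wrist"; returns a dict with "color" (420x560x3 uint8, red, green, blue), "camera_matrix" (3x3 intrinsics, pixels), "rvec" (rotation vector, rad) and "tvec" (3), from world to camera coordinates, as OpenCV has them. Camera axes: x right, y down, z forward; pixel columns grow to the right and rows downward; lengths in m; the calibration is good to about 2 mm. The wrist camera is an equidistant fisheye: a pixel r from the principal point sees the ray r / f radians off the axis. A picture is of the moment at which its call begins. There is no depth.
- bot.close_job(): hands the job in; it is judged then, once.
The state is a dict: "time": time; "qpos": joint angles; "qd": joint speeds; "joint_efforts": joint torques, N m; "eef_pos": TCP position; "orientation": TCP orientation; "force": force on the tool from outside, world axes, zero at the start; "torque": the same for the moment, N m; "finger_gap": finger opening in m; "gripper_force": force on a finger pad.
Only numpy, scipy, OpenCV 4.12 (cv2) and the standard library are available. Lean on these libraries where they do the work, as an engineer would, in place of code of your own. Each camera call takes 0.05 s, during which the arm holds its last target. There are 200 camera calls.

## Working session

There is one attempt and no reset: what is moved stays moved. The work goes in short steps, Python scripts to look and compute and a tool call to move; the robot and the scene stay as the last step left them, time stands still between calls to the robot, and variables do not carry over. Pictures are saved under pics/ and viewed, at most 14 in all, crops included, and the job is handed in when it is done.

Besides the shell and the picture viewer there is one more tool, called as name(argument=value, ...) on one line, values as JSON. drive_tool: Moves the arm, as the interface text tells. Its arguments: {"type":"object","properties":{"series":{"type":"array"},"squeeze":{"type":"number"}},"required":["series"]}

```bash
ls; mkdir -p pics
cat > h.py <<'E'
import numpy as np, cv2
from plant import bot, optics
def snap(n,fn=None):
    d=optics.get_image(n)
    if fn: cv2.imwrite('pics/'+fn,d['color'][:,:,::-1])
    np.savez('cam_'+n+'.npz',**d)
    return d
def ray2plane(d,uv,z):
    K=np.array(d['camera_matrix']);R=cv2.Rodrigues(np.array(d['rvec'],float))[0];t=np.array(d['tvec'],float).ravel()
    uv=np.atleast_2d(np.array(uv,float))
    r=np.c_[uv,np.ones(len(uv))]@np.linalg.inv(K).T@R
    c=-R.T@t
    return c+r*((z-c[2])/r[:,2])[:,None]
def proj(d,P):
    return cv2.projectPoints(np.array(P,float).reshape(-1,3),np.array(d['rvec'],float),np.array(d['tvec'],float),np.array(d['camera_matrix'],float),None)[0].reshape(-1,2)
E
python3 - <<'E'
from h import *
np.set_printoptions(precision=4,suppress=True)
for n in ['top','scene']:
    d=snap(n,n+'0.png'); R=cv2.Rodrigues(np.array(d['rvec'],float))[0]
    print(n,d['camera_matrix'],R,-R.T@np.array(d['tvec']).ravel())
s=bot.sense(); print(s['time'],s['eef_pos'],s['orientation'],s['finger_gap'],bot.grasp_offset,s['force'])
E
```

```text
pics
top [[426.4526   0.     282.175 ]
 [  0.     426.4526 218.1057]
 [  0.       0.       1.    ]] [[ 0.029  -0.9996 -0.0055]
 [-0.9934 -0.0282 -0.1111]
 [ 0.1109  0.0087 -0.9938]] [ 0.4039 -0.0768  1.4904]
scene [[405.1123   0.     275.6536]
 [  0.     405.1123 208.7629]
 [  0.       0.       1.    ]] [[-0.5559 -0.8311  0.0166]
 [-0.5318  0.3402 -0.7756]
 [ 0.6389 -0.44   -0.631 ]] [-0.2383  0.4484  0.8039]
0.1 [ 0.2351 -0.5786  0.2304] [[ 0.9265  0.3763 -0.0007]
 [ 0.3763 -0.9265  0.0016]
 [-0.     -0.0017 -1.    ]] 0.08555642979537477 0.0187 [-0.7849 -0.088   0.4579]
```

View pics/top0.png

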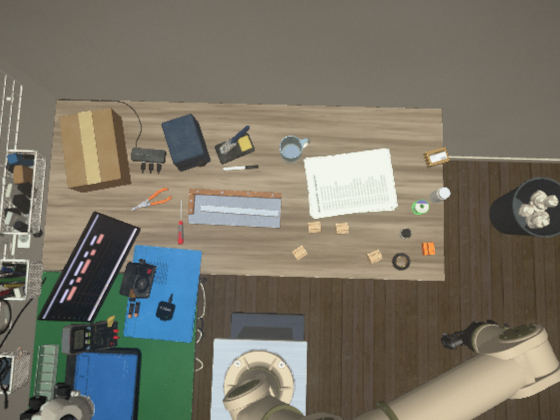

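View pics/scene0.png

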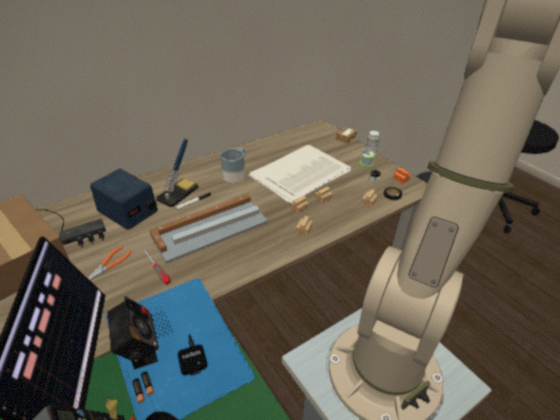

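Run:
```python
from h import *
a=cv2.imread('pics/top0.png')
c=cv2.resize(a[180:280,180:290],None,fx=7,fy=6,interpolation=cv2.INTER_CUBIC)
c=cv2.resize(a[182:236,182:292],None,fx=7,fy=7,interpolation=cv2.INTER_CUBIC);cv2.imwrite('pics/c1.png',c)
c=cv2.resize(a[215:275,285:395],None,fx=7,fy=7,interpolation=cv2.INTER_CUBIC);cv2.imwrite('pics/c2.png',c)
```

```text
(no output)
```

View pics/c1.png

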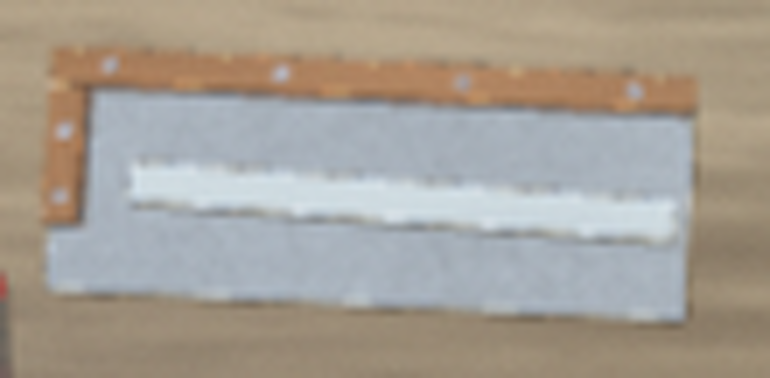

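View pics/c2.png

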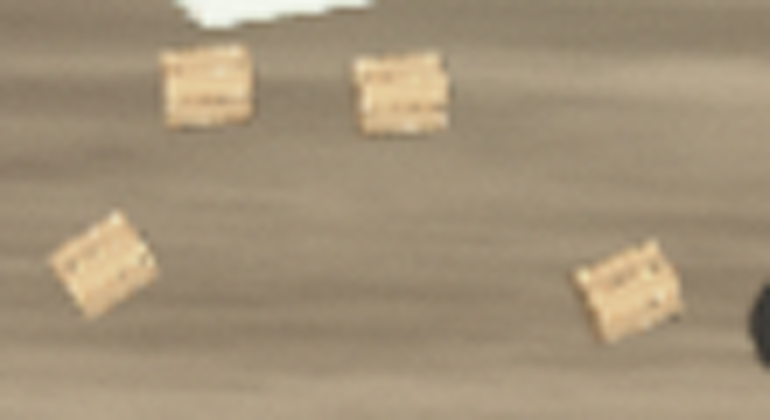

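Run:
```python
from h import *
np.set_printoptions(precision=4,suppress=True)
d=dict(np.load('cam_top.npz'))
f=lambda u,o:((np.array(u,float)+.5)/7-.5)+o
P=f([[88,88],[692,114],[82,224],[50,50],[697,80],[44,222]],[182,182])
print('fence top corner,end,stopend, outer',ray2plane(d,P,.032))
B=f([[132,163],[678,198],[674,241],[130,205]],[182,182]); b=ray2plane(d,B,.032)
print('bar',b,b.mean(0)); v=b[1]+b[2]-b[0]-b[3]; print(np.degrees(np.arctan2(v[1],v[0])))
print('base',ray2plane(d,f([[683,320],[47,290]],[182,182]),.012))
img=d['color'];hsv=cv2.cvtColor(img,cv2.COLOR_RGB2HSV)
g=np.zeros((420,560),np.uint8); g[215:275,290:390]=1
S=hsv[:,:,1].astype(int);V=hsv[:,:,2].astype(int)
m=((S>85)&(V>170)&(g>0)).astype(np.uint8)
m=cv2.morphologyEx(m,cv2.MORPH_CLOSE,np.ones((3,3)))
n,l,st,c=cv2.connectedComponentsWithStats(m)
for i in range(1,n):
    if st[i,4]<30: continue
    pts=np.argwhere(l==i)[:,::-1].astype(np.float32)
    r=cv2.minAreaRect(ray2plane(d,pts,.027)[:,:2].astype(np.float32))
    print(st[i,4],c[i],ray2plane(d,c[i],.027)[0],r)
for nme,uv in dict(jar=(406,233),tape=(401,261),sd=(181,230),pl=(150,200),paper=(307,150),paper2=(311,217)).items(): print(nme,ray2plane(d,uv,.0))
```

```text
fence top corner,end,stopend, outer [[ 0.6415  0.2435  0.032 ]
 [ 0.6369 -0.0559  0.032 ]
 [ 0.5736  0.2429  0.032 ]
 [ 0.66    0.2633  0.032 ]
 [ 0.654  -0.0579  0.032 ]
 [ 0.5741  0.2617  0.032 ]]
bar [[ 0.6047  0.2198  0.032 ]
 [ 0.5948 -0.0503  0.032 ]
 [ 0.5735 -0.049   0.032 ]
 [ 0.5837  0.2197  0.032 ]] [0.5892 0.0851 0.032 ]
-92.13328619610424
base [[ 0.5364 -0.0542  0.012 ]
 [ 0.5424  0.263   0.012 ]]
39 [313.7692 227.8462] [ 0.5365 -0.1737  0.027 ] ((0.5372278690338135, -0.17253150045871735), (0.04455382749438286, 0.018244614824652672), 50.1102294921875)
37 [341.3243 229.1622] [ 0.5347 -0.2685  0.027 ] ((0.5352602601051331, -0.2690075933933258), (0.02761770412325859, 0.03113022819161415), 1.6300870180130005)
110 [374.4182 255.9   ] [ 0.4463 -0.3826  0.027 ] ((0.44654393196105957, -0.38266992568969727), (0.03385528177022934, 0.04019869491457939), 23.1956787109375)
jar [[ 0.5301 -0.4982  0.    ]]
tape [[ 0.4321 -0.4805  0.    ]]
sd [[0.5181 0.29   0.    ]]
pl [[0.6214 0.4058 0.    ]]
paper [[ 0.8179 -0.1455  0.    ]]
paper2 [[ 0.577 -0.165  0.   ]]
```

```bash
cat >> h.py <<'E'
from scipy.spatial.transform import Rotation as Ro
def go(p,yaw,s=None):
    """tool-frame turn(deg), shift(cm) to reach TCP p, tool x at world yaw (deg), pointing down"""
    s=s or bot.sense(); R0=np.array(s['orientation']); c,n=np.cos(np.radians(yaw)),np.sin(np.radians(yaw))
    R1=np.array([[c,n,0],[n,-c,0],[0,0,-1]])
    rv=np.degrees(Ro.from_matrix(R0.T@R1).as_rotvec()); sh=100*R0.T@(np.array(p)-np.array(s['eef_pos']))
    print('go',np.round(rv,1),np.round(sh,2),'rows>=%.1f'%max(np.linalg.norm(sh)/4.17,np.linalg.norm(rv)/7.16)); return rv,sh
def st():
    s=bot.sense(); x=np.array(s['orientation'])[:,0]
    print('t%.2f'%s['time'],np.round(s['eef_pos'],4),'yaw %.2f'%np.degrees(np.arctan2(x[1],x[0])),'gap %.4f'%s['finger_gap'],'F',np.round(s['force'],1),'grip',s['gripper_force'])
E
python3 -c "
from h import *
go([.589,.085,.2],87.9)"
```

```text
go [ -0.1  -0.1 -65.8] [ 57.77 -48.16   3.12] rows>=18.1
```

drive_tool(series=[[-0.1,-0.1,-65.8,57.8,-48.2,3.1,8.5],[-0.1,-0.1,-65.8,57.8,-48.2,3.1,8.5],[-0.1,-0.1,-65.8,57.8,-48.2,3.1,8.5],[-0.1,-0.1,-65.8,57.8,-48.2,3.1,8.5],[-0.1,-0.1,-65.8,57.8,-48.2,3.1,8.5],[-0.1,-0.1,-65.8,57.8,-48.2,3.1,8.5],[-0.1,-0.1,-65.8,57.8,-48.2,3.1,8.5],[-0.1,-0.1,-65.8,57.8,-48.2,3.1,8.5],[-0.1,-0.1,-65.8,57.8,-48.2,3.1,8.5],[-0.1,-0.1,-65.8,57.8,-48.2,3.1,8.5],[-0.1,-0.1,-65.8,57.8,-48.2,3.1,8.5],[-0.1,-0.1,-65.8,57.8,-48.2,3.1,8.5]])

```text
time: 1.1
eef_pos: [0.4706, -0.1363, 0.2106]
orientation: [[0.037, 0.999, 0.0], [0.999, -0.037, -0.002], [-0.002, 0.0, -1.0]]
force: [0.9, -0.7, -0.5]
finger_gap: 0.085
gripper_force: 0.0
```

```bash
python3 -c "
from h import *
st();d=snap('wrist','w1.png');print(d['camera_matrix'])
go([.589,.085,.2],87.9)"
```

```text
t1.10 [ 0.4706 -0.1363  0.2106] yaw 87.90 gap 0.0850 F [ 0.9 -0.7 -0.5] grip 0.0
[[325.1922621    0.         283.8315308 ]
 [  0.         325.1922621  211.38406466]
 [  0.           0.           1.        ]]
go [ 0.1 -0.1  0.6] [21.48 10.93  1.12] rows>=5.8
```

drive_tool(series=[[0,0,0,21.5,10.9,1.1,5.0],[0,0,0,21.5,10.9,1.1,5.0],[0,0,0,21.5,10.9,1.1,5.0],[0,0,0,21.5,10.9,1.1,5.0],[0,0,0,21.5,10.9,1.1,5.0],[0,0,0,21.5,10.9,1.1,5.0],[0,0,0,21.5,10.9,1.1,5.0],[0,0,0,21.5,10.9,1.1,5.0]])

```text
time: 1.82
eef_pos: [0.5868, 0.0752, 0.1983]
orientation: [[0.032, 0.999, -0.001], [0.999, -0.032, -0.001], [-0.001, -0.001, -1.0]]
force: [-0.4, -1.6, -0.2]
finger_gap: 0.05
gripper_force: 0.0
```

```bash
python3 -c "
from h import *
d=snap('wrist','w2.png')
st();R=cv2.Rodrigues(np.array(d['rvec'],float))[0];print(R,-R.T@np.array(d['tvec']).ravel())
go([.589,.085,.02],87.9)"
```

```text
t1.87 [0.5868 0.0729 0.1985] yaw 87.99 gap 0.0499 F [-0.3 -0.4 -0.2] grip 0.0
[[ 0.99951626 -0.03105809 -0.00162514]
 [-0.02943008 -0.96143243  0.27346215]
 [-0.01005568 -0.27328204 -0.96188139]] [0.58827128 0.14538267 0.34053897]
go [-0.1  0.1  0.1] [ 1.26  0.2  17.85] rows>=4.3
```

View pics/w2.png

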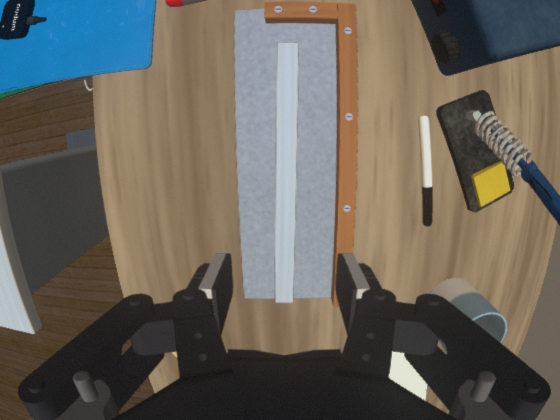

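```bash
cat >> h.py <<'E'
def wplane(d,uv,z):
    n=cv2.fisheye.undistortPoints(np.array(uv,float).reshape(-1,1,2),np.array(d['camera_matrix'],float),np.zeros(4)).reshape(-1,2)
    R=cv2.Rodrigues(np.array(d['rvec'],float))[0];c=-R.T@np.array(d['tvec'],float).ravel()
    r=np.c_[n,np.ones(len(n))]@R
    return c+r*((z-c[2])/r[:,2])[:,None]
E
python3 - <<'E'
from h import *
np.set_printoptions(precision=4,suppress=True)
d=dict(np.load('cam_wrist.npz'))
a=d['color'][:,:,::-1]
c=cv2.resize(a[0:50,220:380],None,fx=5,fy=5,interpolation=cv2.INTER_CUBIC);e=cv2.resize(a[270:320,220:380],None,fx=5,fy=5,interpolation=cv2.INTER_CUBIC)
cv2.imwrite('pics/w2c.png',np.vstack([c,e]))
print(wplane(d,[[337,22],[334,300]],.032))
b=wplane(d,[[278,43],[298,43],[294,302],[276,302]],.032);print(b,b.mean(0))
E
```

```text
[[ 0.6412  0.2427  0.032 ]
 [ 0.6375 -0.046   0.032 ]]
[[ 0.5847  0.2213  0.032 ]
 [ 0.6034  0.2208  0.032 ]
 [ 0.593  -0.0465  0.032 ]
 [ 0.5732 -0.0458  0.032 ]] [0.5886 0.0875 0.032 ]
```

View pics/w2c.png

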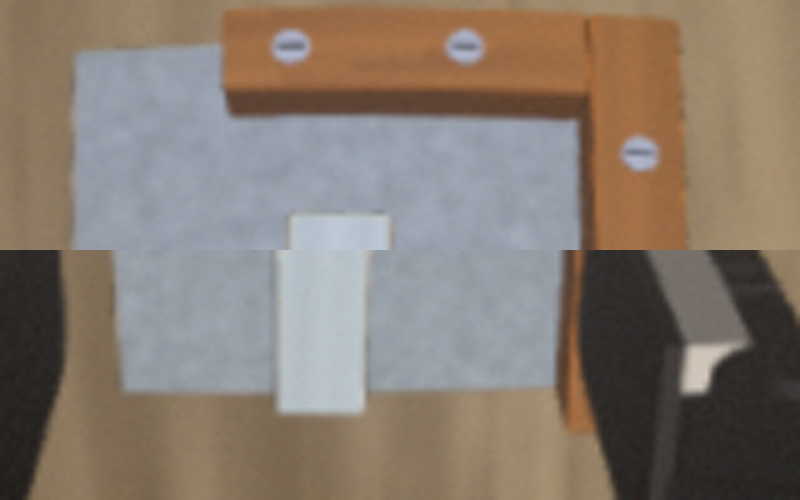

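Run:
```python
from h import *
np.set_printoptions(precision=4,suppress=True)
d=dict(np.load('cam_wrist.npz'))
f=lambda u:(np.array(u,float)+.5)/5-.5+[220,0]
print(wplane(d,f([[587,90],[230,90]]),.032),wplane(d,f([[580,118],[557,1350+138]]),.012), wplane(d,[[333,298]],.032))
go([.5885,.0870,.022],87.9)
```

```text
[[0.6414 0.2473 0.032 ]
 [0.5738 0.248  0.032 ]] [[ 0.6431  0.2476  0.012 ]
 [ 0.6369 -0.0543  0.012 ]] [[ 0.6362 -0.0433  0.032 ]]
go [-0.1  0.1  0.1] [ 1.45  0.14 17.65] rows>=4.2
```

drive_tool(series=[[0,0,0,1.4,0.15,4,5.0],[0,0,0,1.4,0.15,8,5.0],[0,0,0,1.4,0.15,12,5.0],[0,0,0,1.4,0.15,15,5.0],[0,0,0,1.4,0.15,18,5.0],[0,0,0,1.4,0.15,18,5.0],[0,0,0,1.4,0.15,18,1.0],[0,0,0,1.4,0.15,18,1.0],[0,0,0,1.4,0.15,18,1.0],[0,0,0,1.4,0.15,18,1.0],[0,0,0,1.4,0.15,18,1.0],[0,0,0,1.4,0.15,18,1.0]], squeeze=60)

```text
time: 2.87
eef_pos: [0.5908, 0.0858, 0.0221]
orientation: [[0.037, 0.999, 0.004], [0.999, -0.037, -0.003], [-0.003, 0.005, -1.0]]
force: [-2.9, -1.8, 7.6]
finger_gap: 0.0185
gripper_force: 61.4
```

```bash
python3 -c "
from h import *
st();go([.470,.09,.06],88.5)"
```

```text
t2.87 [0.5908 0.0858 0.0221] yaw 87.87 gap 0.0185 F [-2.9 -1.8  7.6] grip 61.39629006385803
go [ 0.3  0.1 -0.6] [ -0.04 -12.07  -3.85] rows>=3.0
```

drive_tool(series=[[0,0,0,0,0,-3,1.0],[0,0,0,0,-1,-5,1.0],[0,0,0,0,-4,-5,1.0],[0,0,0,0,-8,-5,1.0],[0,0,0,0,-12,-5,1.0],[0,0,0,0,-12,-4,1.0],[0,0,0,0,-12,-2,1.0],[0,0,0,0,-12,0,1.0],[0,0,0,0,-12,0.6,1.0],[0,0,0,0,-12,0.9,1.0],[0,0,0,0,-12,0.9,1.0],[0,0,0,0,-12,0.9,1.0]])

```text
time: 3.87
eef_pos: [0.4701, 0.0909, 0.0112]
orientation: [[0.036, 0.999, 0.002], [0.999, -0.036, -0.002], [-0.002, 0.002, -1.0]]
force: [-0.1, -0.3, -3.9]
finger_gap: 0.0184
gripper_force: 60.3
```

```bash
python3 -c "
from h import *
st()"
```

```text
t3.87 [0.4701 0.0909 0.0112] yaw 87.92 gap 0.0184 F [-0.1 -0.3 -3.9] grip 60.337300300598145
```

drive_tool(series=[[0,0,0,0,0,0.15,1.0],[0,0,0,0,0,0.2,1.0],[0,0,0,0,0,0.2,5.0],[0,0,0,0,0,0.2,5.0],[0,0,0,0,0,0.2,5.0],[0,0,0,0,0,-2,5.0],[0,0,0,0,0,-6,5.0],[0,0,0,-4,2,-10,5.0],[0,0,0,-8,3,-14,5.0],[0,0,0,-12,3,-17,5.0],[0,0,0,-16,3,-18,5.0],[0,0,0,-20,3,-18,5.0]])

```text
time: 4.87
eef_pos: [0.494, -0.0765, 0.1861]
orientation: [[0.034, 0.999, 0.006], [0.999, -0.034, -0.003], [-0.003, 0.006, -1.0]]
force: [0.8, -0.4, -0.4]
finger_gap: 0.0502
gripper_force: 0.0
```

drive_tool(series=[[0,0,0,-4,0,0,5.0],[0,0,0,-8,0,0,5.0],[0,0,0,-12,0,0,5.0],[0,0,0,-15,0,0,5.0],[0,0,0,-16,0,0,5.0],[0,0,0,-16,0,0,5.0],[0,0,0,-16,0,0,5.0]])

```text
time: 5.45
eef_pos: [0.4866, -0.2354, 0.1828]
orientation: [[0.037, 0.999, 0.001], [0.999, -0.037, -0.001], [-0.001, 0.001, -1.0]]
force: [-0.1, 0.6, 0.1]
finger_gap: 0.0502
gripper_force: 0.0
```

```bash
python3 -c "
from h import *
d=snap('wrist','w3.png')
st()"
```

```text
t5.50 [ 0.4869 -0.2342  0.1829] yaw 88.00 gap 0.0498 F [ 0.5 -0.7  0.6] grip 0.0
```

View pics/w3.png

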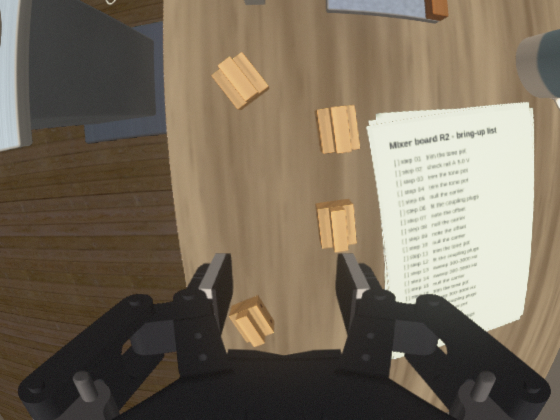

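Run:
```python
from h import *
a=cv2.imread('pics/w3.png')
t=[cv2.resize(a[y:y+66,x:x+88],(400,300),interpolation=cv2.INTER_CUBIC) for x,y in [(294,97),(294,193),(196,47),(208,289)]]
cv2.imwrite('pics/w3c.png',np.vstack([np.hstack(t[:2]),np.hstack(t[2:])]))
```

```text
(no output)
```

View pics/w3c.png

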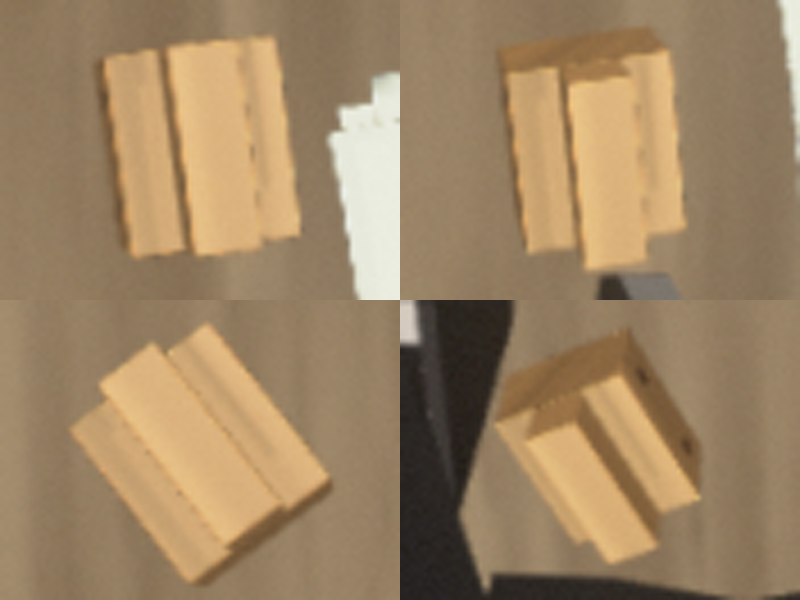

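Run:
```python
from h import *
np.set_printoptions(precision=4,suppress=True)
d=dict(np.load('cam_wrist.npz'))
C={'B1':([(168,46),(240,40),(262,246),(195,255)],(294,97)),'B2':([(170,82),(232,75),(247,262),(188,270)],(294,193)),'B3':([(100,83),(152,44),(282,206),(230,250)],(196,47)),'B4':([(126,138),(178,122),(256,245),(208,263)],(208,289))}
for k,(c,o) in C.items():
    p=wplane(d,(np.array(c,float)+.5)/4.545-.5+o,.038); v=p[0]+p[1]-p[2]-p[3]
    print(k,p.mean(0),'yaw of tongue %.1f'%np.degrees(np.arctan2(v[1],v[0])),'len %.4f wid %.4f'%(np.linalg.norm(v)/2,np.linalg.norm(p[1]+p[2]-p[0]-p[3])/2))
go([.5365,-.1765,.10],97)
```

```text
B1 [ 0.5386 -0.1731  0.038 ] yaw of tongue 95.8 len 0.0410 wid 0.0139
B2 [ 0.5373 -0.268   0.038 ] yaw of tongue 95.8 len 0.0418 wid 0.0128
B3 [ 0.4492 -0.125   0.038 ] yaw of tongue 124.7 len 0.0422 wid 0.0128
B4 [ 0.4436 -0.3807  0.038 ] yaw of tongue 112.8 len 0.0412 wid 0.0135
go [ 0.   0.1 -9. ] [5.95 4.75 8.28] rows>=2.7
```

drive_tool(series=[[0,0,-4,3,2.5,2,3.0],[0,0,-7.8,6.3,4.95,4,3.0],[0,0,-7.8,6.3,4.95,8,3.0],[0,0,-7.8,6.3,4.95,12,3.0],[0,0,-7.8,6.3,4.95,14.5,3.0],[0,0,-7.8,6.3,4.95,15.5,3.0],[0,0,-7.8,6.3,4.95,15.5,3.0],[0,0,-7.8,6.3,4.95,15.5,0.5],[0,0,-7.8,6.3,4.95,15.5,0.5],[0,0,-7.8,6.3,4.95,15.5,0.5],[0,0,-7.8,6.3,4.95,15.5,0.5],[0,0,-7.8,6.3,4.95,15.5,0.5]], squeeze=40)

```text
time: 6.5
eef_pos: [0.5393, -0.1752, 0.0292]
orientation: [[-0.099, 0.995, 0.003], [0.995, 0.099, -0.003], [-0.003, 0.003, -1.0]]
force: [-0.2, 1.1, 5.8]
finger_gap: 0.0124
gripper_force: 43.7
```

```bash
python3 -c "
from h import *
st()
go([.618,.215,.10],89)"
```

```text
t6.50 [ 0.5393 -0.1752  0.0292] yaw 95.70 gap 0.0124 F [-0.2  1.1  5.8] grip 43.73187839984894
go [0.2 0.2 6.7] [38.02 11.72 -7.17] rows>=9.7
```

drive_tool(series=[[0,0,0,0,0,-3.5,0.5],[0,0,1,3,1,-7,0.5],[0,0,2,7,2,-7.2,0.5],[0,0,3,11,3.3,-7.2,0.5],[0,0,4,15,4.5,-7.2,0.5],[0,0,5,19,5.8,-7.2,0.5],[0,0,6.7,23,7,-7.2,0.5],[0,0,6.7,27,8.3,-7.2,0.5],[0,0,6.7,31,9.5,-7.2,0.5],[0,0,6.7,35,10.8,-7.2,0.5],[0,0,6.7,38,11.7,-7.2,0.5],[0,0,6.7,38,11.7,-7.2,0.5]])

```text
time: 7.5
eef_pos: [0.6148, 0.2259, 0.0992]
orientation: [[0.007, 1.0, -0.0], [1.0, -0.007, 0.004], [0.004, -0.0, -1.0]]
force: [-2.5, 0.9, -0.8]
finger_gap: 0.0123
gripper_force: 42.9
```

```bash
python3 -c "
from h import *
st()
d=snap('wrist','w4.png')
st();go([.618,.215,.05],89)"
```

```text
t7.50 [0.6148 0.2259 0.0992] yaw 89.61 gap 0.0123 F [-2.5  0.9 -0.8] grip 42.93921947479248
t7.55 [0.6153 0.2216 0.0989] yaw 89.46 gap 0.0130 F [-1.1 -0.7 -2.2] grip 42.94013321399689
go [-0.  -0.1  0.5] [-0.66  0.28  4.89] rows>=1.2
```

View pics/w4.png

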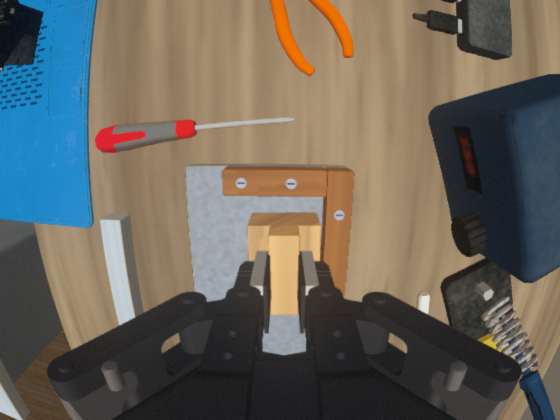

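```bash
python3 -c "
from h import *
d=dict(np.load('cam_wrist.npz'))
print(wplane(d,[[327,195],[225,195]],.032),wplane(d,[[323,197],[321,262]],.012))
st();go([.618,.215,.05],89)"
```

```text
[[0.64268843 0.24796587 0.032     ]
 [0.57465695 0.24841932 0.032     ]] [[0.64248025 0.24196407 0.012     ]
 [0.64251427 0.19024877 0.012     ]]
t7.55 [0.6153 0.2216 0.0989] yaw 89.46 gap 0.0130 F [-1.1 -0.7 -2.2] grip 42.94013321399689
go [-0.  -0.1  0.5] [-0.66  0.28  4.89] rows>=1.2
```

drive_tool(series=[[0,0,0.5,-0.7,0.2,0,0.5],[0,0,0.5,-0.7,0.2,2,0.5],[0,0,0.5,-0.7,0.2,4,0.5],[0,0,0.5,-0.7,0.2,5.3,0.5],[0,0,0.5,-0.7,0.2,5.6,0.5],[0,0,0.5,-0.7,0.2,5.75,0.5],[0,0,0.5,-0.7,0.2,5.75,0.5],[0,0,0.5,-0.7,0.2,5.75,0.5]])

```text
time: 8.22
eef_pos: [0.6193, 0.2062, 0.0417]
orientation: [[0.028, 1.0, 0.001], [1.0, -0.028, -0.003], [-0.003, 0.001, -1.0]]
force: [0.5, -0.1, 0.2]
finger_gap: 0.0127
gripper_force: 42.9
```

drive_tool(series=[[0,0,-0.6,0.3,0.3,0.05,0.5],[0,0,-0.6,0.6,0.5,0.1,0.5],[0,0,-0.6,1.0,0.6,0.1,0.5],[0,0,-0.6,1.4,0.6,0.1,0.5],[0,0,-0.6,1.7,0.7,0.1,0.5],[0,0,-0.6,1.9,0.7,0.1,0.5],[0,0,-0.6,2.1,0.7,0.1,0.5],[0,0,-0.6,2.2,0.7,0.1,0.5],[0,0,-0.6,2.2,0.7,0.1,0.5]])

```text
time: 8.97
eef_pos: [0.6251, 0.2195, 0.0417]
orientation: [[0.022, 1.0, -0.005], [1.0, -0.022, -0.017], [-0.017, -0.005, -1.0]]
force: [-22.1, -28.2, 31.9]
finger_gap: 0.0128
gripper_force: 46.7
```

drive_tool(series=[[0,0,0,-0.3,-0.05,-0.1,0.5],[0,0,0,-0.6,-0.1,-0.15,0.5],[0,0,0,-0.6,-0.1,-0.15,0.5],[0,0,0,-0.6,-0.1,-0.2,3.0],[0,0,0,-0.6,-0.1,-0.2,3.0],[0,0,0,-0.6,-0.1,-0.2,3.0],[0,0,0,-0.6,-0.1,-2,3.0],[0,0,0,-0.6,-0.1,-6,3.0],[0,0,0,-2,-0.1,-9,3.0],[0,0,0,-6,-0.1,-12,3.0],[0,0,0,-6,-0.1,-12,3.0],[0,0,0,-6,-0.1,-12,3.0]])

```text
time: 9.97
eef_pos: [0.627, 0.1667, 0.1637]
orientation: [[0.021, 1.0, 0.006], [1.0, -0.021, -0.003], [-0.003, 0.006, -1.0]]
force: [0.1, -0.9, 0.7]
finger_gap: 0.0299
gripper_force: 0.0
```

```bash
python3 -c "
from h import *
d=snap('wrist')
st()
a=d['color'][:,:,::-1]
cv2.imwrite('pics/w5.png',cv2.resize(a[100:250,180:380],(800,600),interpolation=cv2.INTER_CUBIC))
go([.5373,-.268,.15],95.8)"
```

```text
t10.02 [0.6256 0.1686 0.1617] yaw 88.95 gap 0.0302 F [ 0.1  0.9 -0.7] grip 0.0
go [ 0.2  0.1 -6.8] [-43.81  -8.03   1.23] rows>=10.7
```

View pics/w5.png

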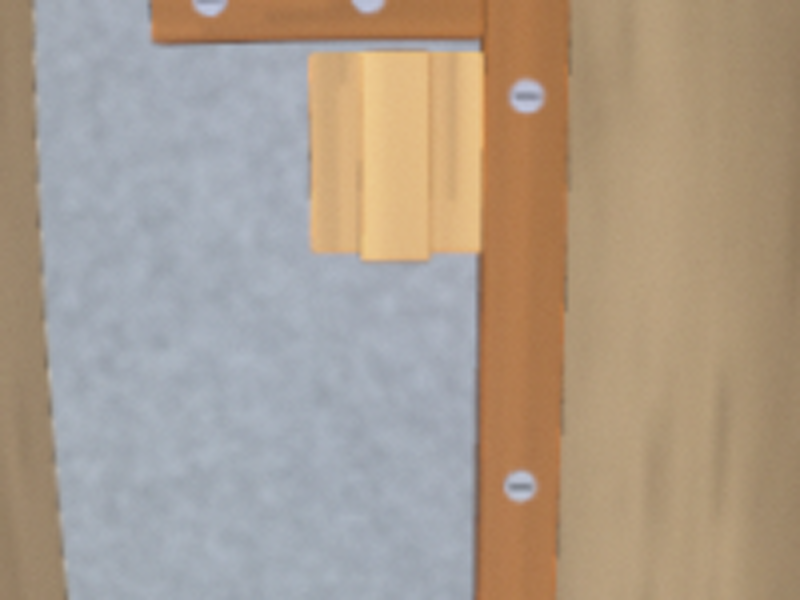

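drive_tool(series=[[0,0,-2,-4,-0.7,0,3.0],[0,0,-4,-8,-1.5,0,3.0],[0,0,-6.8,-12,-2.2,0,3.0],[0,0,-6.8,-16,-3,0.3,3.0],[0,0,-6.8,-20,-3.7,0.6,3.0],[0,0,-6.8,-24,-4.4,1.2,3.0],[0,0,-6.8,-28,-5.2,2.2,3.0],[0,0,-6.8,-32,-5.9,3.2,3.0],[0,0,-6.8,-36,-6.6,5.2,3.0],[0,0,-6.8,-40,-7.4,6.2,3.0],[0,0,-6.8,-43.8,-8,6.2,3.0],[0,0,-6.8,-43.8,-8,6.2,3.0]])

```text
time: 11.02
eef_pos: [0.5333, -0.2763, 0.0964]
orientation: [[-0.092, 0.996, -0.005], [0.996, 0.092, -0.005], [-0.004, -0.005, -1.0]]
force: [-1.7, -0.7, 0.3]
finger_gap: 0.0302
gripper_force: 0.0
```

```bash
python3 -c "
from h import *
d=snap('wrist');d=snap('wrist','w6.png')
st()
go([.5373,-.268,.028],95.8)"
```

```text
t11.12 [ 0.5366 -0.2682  0.0976] yaw 95.71 gap 0.0302 F [0.4 0.9 0. ] grip 0.0
go [-0.1  0.  -0.1] [0.02 0.09 6.96] rows>=1.7
```

View pics/w6.png

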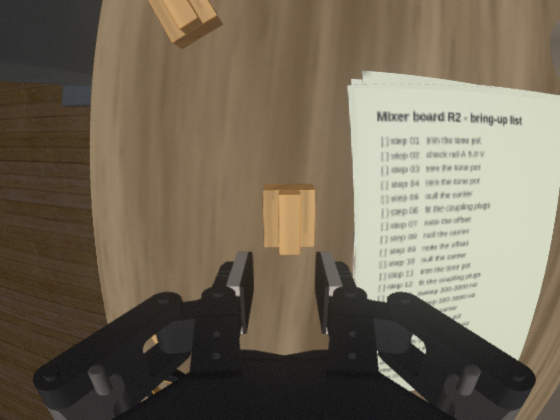

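```bash
python3 -c "
from h import *
d=dict(np.load('cam_wrist.npz'))
print(wplane(d,[[279,194],[299,194],[300,254],[279,254]],.038))
print(wplane(d,[[190,45],[208,20]],.024))"
```

```text
[[ 0.52858868 -0.24807774  0.038     ]
 [ 0.54121718 -0.24684058  0.038     ]
 [ 0.54643219 -0.28781597  0.038     ]
 [ 0.53237186 -0.28917187  0.038     ]]
[[ 0.4593982  -0.15393767  0.024     ]
 [ 0.46988355 -0.13576184  0.024     ]]
```

drive_tool(series=[[0,0,0,0,0.1,3.5,3.0],[0,0,0,0,0.1,5.5,3.0],[0,0,0,0,0.1,6.9,3.0],[0,0,0,0,0.1,6.9,3.0],[0,0,0,0,0.1,6.9,0.5],[0,0,0,0,0.1,6.9,0.5],[0,0,0,0,0.1,6.9,0.5],[0,0,0,0,0.1,6.9,0.5],[0,0,0,0,0.1,6.9,0.5],[0,0,0,0,0.1,3.5,0.5],[0,0,0,0,0.1,0,0.5],[0,0,0,0,0.1,0,0.5]], squeeze=40)

```text
time: 12.12
eef_pos: [0.5425, -0.2682, 0.1071]
orientation: [[-0.103, 0.995, 0.01], [0.995, 0.103, -0.007], [-0.008, 0.01, -1.0]]
force: [2.3, -0.5, 1.3]
finger_gap: 0.0125
gripper_force: 43.0
```

```bash
python3 -c "
from h import *
st()
go([.618,.165,.10],89)"
```

```text
t12.12 [ 0.5425 -0.2682  0.1071] yaw 95.90 gap 0.0125 F [ 2.3 -0.5  1.3] grip 42.99981161020696
go [0.6 0.4 6.9] [42.32 11.96  0.49] rows>=10.5
```

drive_tool(series=[[0,0,1,4,1.2,0,0.5],[0,0,2,8,2.4,0,0.5],[0,0,3,12,3.6,0,0.5],[0,0,4,16,4.8,0,0.5],[0,0,5,20,6,0,0.5],[0,0,6.9,24,7,0,0.5],[0,0,6.9,28,8.2,0,0.5],[0,0,6.9,32,9.4,0,0.5],[0,0,6.9,36,10.5,0,0.5],[0,0,6.9,40,11.7,0,0.5],[0,0,6.9,42.3,12.3,0,0.5],[0,0,6.9,42.3,12.3,0,0.5]])

```text
time: 13.12
eef_pos: [0.6163, 0.1758, 0.0992]
orientation: [[0.008, 1.0, 0.001], [1.0, -0.008, 0.003], [0.003, 0.001, -1.0]]
force: [-1.3, 0.9, -1.2]
finger_gap: 0.0121
gripper_force: 43.0
```

drive_tool(series=[[0,0,0,0,0,0,0.5],[0,0,0,0,0,2,0.5],[0,0,0,0,0,4,0.5],[0,0,0,0,0,5,0.5],[0,0,0,0,0,5.5,0.5],[0,0,0,0,0,5.5,0.5],[0,0,0,0,0,5.5,0.5],[0,0,0,0,0,5.5,0.5]])

```text
time: 13.78
eef_pos: [0.618, 0.1658, 0.0443]
orientation: [[0.018, 1.0, 0.002], [1.0, -0.018, -0.002], [-0.002, 0.002, -1.0]]
force: [-0.6, 0.5, -0.4]
finger_gap: 0.0126
gripper_force: 43.0
```

```bash
python3 -c "
from h import *
st();print(bot.sense()['orientation'][2])
go([.624,.1795,.0415],89)"
```

```text
t13.78 [0.618  0.1658 0.0443] yaw 88.95 gap 0.0126 F [-0.6  0.5 -0.4] grip 42.96978022903204
[-0.00212474  0.00164267 -0.99999639]
go [ 0.1  0.1 -0. ] [1.38 0.57 0.28] rows>=0.4
```

drive_tool(series=[[0,0,0,0.4,0.3,0.25,0.5],[0,0,0,0.8,0.5,0.25,0.5],[0,0,0,1.2,0.5,0.25,0.5],[0,0,0,1.5,0.5,0.25,0.5],[0,0,0,1.8,0.5,0.25,0.5],[0,0,0,2.1,0.5,0.25,0.5],[0,0,0,2.3,0.5,0.25,0.5],[0,0,0,2.3,0.5,0.25,0.5]])

```text
time: 14.45
eef_pos: [0.6241, 0.1878, 0.0421]
orientation: [[0.019, 1.0, 0.002], [1.0, -0.019, -0.004], [-0.004, 0.002, -1.0]]
force: [-1.3, -4.4, 6.5]
finger_gap: 0.0125
gripper_force: 44.0
```

drive_tool(series=[[0,0,0,0.2,0,0,0.5],[0,0,0,0.4,0,0,0.5],[0,0,0,0.6,0,0,0.5],[0,0,0,0.8,0,0,0.5],[0,0,0,0.8,0,0,0.5]])

```text
time: 14.87
eef_pos: [0.6243, 0.188, 0.0421]
orientation: [[0.024, 1.0, -0.0], [1.0, -0.024, -0.014], [-0.014, 0.0, -1.0]]
force: [-8.5, -23.5, 18.1]
finger_gap: 0.0124
gripper_force: 45.5
```

drive_tool(series=[[0,0,0,-0.5,0.1,0,0.5],[0,0,0,-0.6,0.25,0,0.5],[0,0,0,-0.6,0.25,0,0.5],[0,0,0,-0.7,0.05,-0.05,0.5],[0,0,0,-0.7,0.05,-0.1,3.0],[0,0,0,-0.7,0,-0.2,3.0],[0,0,0,-0.7,0,-0.2,3.0],[0,0,0,-0.7,0,-2,3.0],[0,0,0,-0.7,0,-6,3.0],[0,0,0,-2,-0.1,-9,3.0],[0,0,0,-7,-0.1,-11,3.0],[0,0,0,-7,-0.1,-11,3.0]])

```text
time: 15.87
eef_pos: [0.6232, 0.1237, 0.1551]
orientation: [[0.02, 1.0, 0.007], [1.0, -0.02, -0.004], [-0.004, 0.007, -1.0]]
force: [1.3, -2.3, -0.3]
finger_gap: 0.0299
gripper_force: 0.0
```

```bash
cat >> h.py <<'E'
def tops():
    """pale wood blobs in the top view -> world (z=.03)"""
    d=snap('top'); h=cv2.cvtColor(d['color'],cv2.COLOR_RGB2HSV).astype(int)
    m=((h[:,:,0]<22)&(h[:,:,0]>10)&(h[:,:,1]>75)&(h[:,:,2]>165)).astype(np.uint8)
    m=cv2.morphologyEx(m,cv2.MORPH_CLOSE,np.ones((3,3)));m[:,:170]=0
    n,l,s,c=cv2.connectedComponentsWithStats(m)
    for i in range(1,n):
        if s[i,4]>25 and c[i][1]<282: print('blob',s[i,4],np.round(c[i],1),np.round(ray2plane(d,c[i],.03)[0,:2],4))
E
python3 -c "
from h import *
st()
d=snap('wrist')
a=d['color'][:,:,::-1]
cv2.imwrite('pics/w7.png',cv2.resize(a[60:210,200:400],(800,600),interpolation=cv2.INTER_CUBIC))
tops();st()"
```

```text
t15.87 [0.6232 0.1237 0.1551] yaw 88.84 gap 0.0299 F [ 1.3 -2.3 -0.3] grip 0.0
blob 92 [436.1 156. ] [ 0.8003 -0.5957]
blob 122 [248.8 193.1] [0.6508 0.0542]
blob 28 [189.8 208.7] [0.5906 0.2565]
blob 148 [428.7 248.1] [ 0.4781 -0.5667]
blob 136 [299.1 252.4] [ 0.4508 -0.1252]
blob 136 [374.7 255.8] [ 0.4465 -0.383 ]
t15.97 [0.6225 0.1234 0.1527] yaw 88.68 gap 0.0301 F [-0.6 -0.4 -0.3] grip 0.0
```

View pics/w7.png

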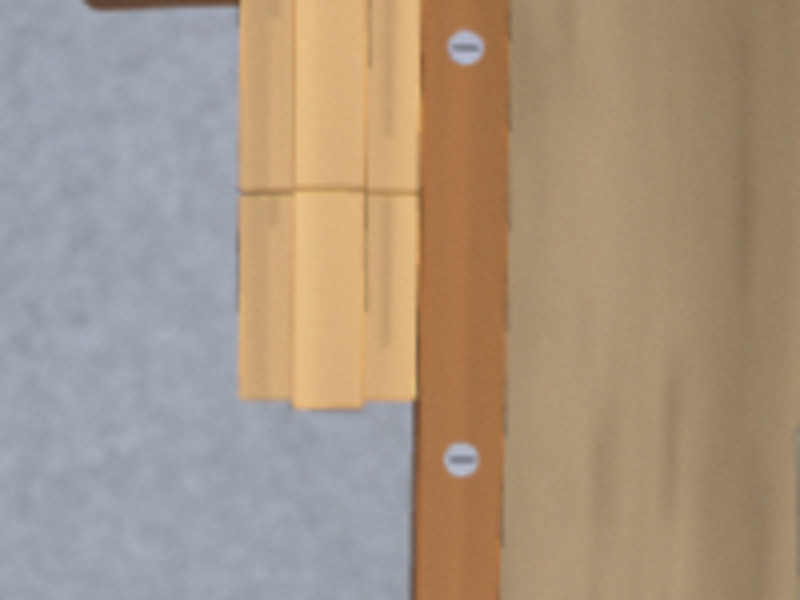

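```bash
python3 -c "
from h import *
go([.4492,-.125,.10],124.7)"
```

```text
go [  0.1   0.3 -36. ] [-25.21 -16.77   5.31] rows>=7.4
```

drive_tool(series=[[0,0,-5,-3.5,-2.3,0.7,3.0],[0,0,-10,-7,-4.7,1.4,3.0],[0,0,-15,-10.5,-7,2.1,3.0],[0,0,-20,-14,-9.3,2.9,3.0],[0,0,-25,-17.5,-11.6,3.7,3.0],[0,0,-30,-21,-14,4.4,3.0],[0,0,-36,-24,-16,5,3.0],[0,0.2,-36,-25.2,-16.8,5.3,3.0],[0,0.2,-36,-25.2,-16.8,5.3,3.0],[0,0.2,-36,-25.2,-16.8,5.3,3.0],[0,0.2,-36,-25.2,-16.8,5.3,3.0]])

```text
time: 16.88
eef_pos: [0.449, -0.1203, 0.0986]
orientation: [[-0.574, 0.819, -0.0], [0.819, 0.574, 0.002], [0.002, 0.001, -1.0]]
force: [0.8, 0.7, -0.0]
finger_gap: 0.0302
gripper_force: 0.0
```

```bash
python3 -c "
from h import *
d=snap('wrist');st();go([.4492,-.125,.028],124.7)"
```

```text
t16.93 [ 0.4493 -0.1199  0.0987] yaw 125.13 gap 0.0300 F [0.3 0.2 0.5] grip 0.0
go [ 0.1 -0.1  0.4] [-0.42 -0.31  7.07] rows>=1.7
```

drive_tool(series=[[0,0,0.4,-0.4,-0.3,3.5,3.0],[0,0,0.4,-0.4,-0.3,5.5,3.0],[0,0,0.4,-0.4,-0.3,7,3.0],[0,0,0.4,-0.4,-0.3,7,3.0],[0,0,0.4,-0.4,-0.3,7,0.5],[0,0,0.4,-0.4,-0.3,7,0.5],[0,0,0.4,-0.4,-0.3,7,0.5],[0,0,0.4,-0.4,-0.3,7,0.5],[0,0,0.4,-0.4,-0.3,7,0.5],[0,0,0.4,-0.4,-0.3,3.5,0.5],[0,0,0.4,-0.4,-0.3,0,0.5],[0,0,0.4,-0.4,-0.3,0,0.5]])

```text
time: 17.93
eef_pos: [0.4521, -0.1272, 0.1048]
orientation: [[-0.568, 0.823, 0.008], [0.823, 0.568, -0.002], [-0.007, 0.006, -1.0]]
force: [1.7, -0.5, -1.0]
finger_gap: 0.0129
gripper_force: 43.6
```

```bash
python3 -c "
from h import *
snap('top');snap('top');st()
go([.618,.12,.10],89)"
```

```text
t18.03 [ 0.4495 -0.1271  0.1003] yaw 124.58 gap 0.0126 F [-0.9 -0.2 -1.1] grip 43.632363080978394
go [ 0.2  0.1 35.6] [10.78 27.9   0.07] rows>=7.2
```

drive_tool(series=[[0,0,4,1.4,3.5,0,0.5],[0,0,9,2.8,7,0,0.5],[0,0,14,4.2,10.5,0,0.5],[0,0,20,5.6,14,0,0.5],[0,0,26,7,17.5,0,0.5],[0,0,31,8.4,21,0,0.5],[0,0,35.6,9.8,25,0,0.5],[0,0,35.6,10.8,27.9,0,0.5],[0,0,35.6,10.8,27.9,0,0.5],[0,0,35.6,10.8,27.9,3,0.5],[0,0,35.6,10.8,27.9,4,0.5],[0,0,35.6,10.8,27.9,4,0.5]])

```text
time: 19.03
eef_pos: [0.6132, 0.1195, 0.054]
orientation: [[0.017, 1.0, -0.009], [1.0, -0.017, -0.001], [-0.001, -0.009, -1.0]]
force: [-0.4, -0.6, -1.9]
finger_gap: 0.0123
gripper_force: 43.6
```

```bash
python3 -c "
from h import *
snap('wrist');st();go([.618,.146,.0415],89)"
```

```text
t19.08 [0.6144 0.1197 0.0562] yaw 88.98 gap 0.0124 F [-0.5  0.6 -0.4] grip 43.58832120895386
go [-0.3  0.  -0. ] [2.64 0.32 1.46] rows>=0.7
```

drive_tool(series=[[0,0,0,0,0,1,0.5],[0,0,0,0,0,1.5,0.5],[0,0,0,0,0,1.6,0.5],[0,0,0,0,0,1.6,0.5],[0,0,0,0,0,1.6,0.5]])

```text
time: 19.5
eef_pos: [0.6167, 0.1207, 0.0432]
orientation: [[0.018, 1.0, 0.0], [1.0, -0.018, 0.001], [0.001, -0.0, -1.0]]
force: [0.8, 0.2, -0.4]
finger_gap: 0.0127
gripper_force: 43.6
```

drive_tool(series=[[0,0,0,0.5,0.3,0.1,0.5],[0,0,0,1.0,0.5,0.1,0.5],[0,0,0,1.5,0.6,0.1,0.5],[0,0,0,2.0,0.6,0.1,0.5],[0,0,0,2.4,0.6,0.1,0.5],[0,0,0,2.7,0.6,0.1,0.5],[0,0,0,3.0,0.6,0.1,0.5],[0,0,0,3.3,0.6,0.1,0.5],[0,0,0,3.5,0.6,0.1,0.5],[0,0,0,3.5,0.6,0.1,0.5]])

```text
time: 20.33
eef_pos: [0.6232, 0.1421, 0.0418]
orientation: [[0.027, 1.0, -0.005], [0.999, -0.027, -0.016], [-0.017, -0.004, -1.0]]
force: [-11.9, -33.1, 17.9]
finger_gap: 0.0126
gripper_force: 45.7
```

drive_tool(series=[[0,0,0,-0.6,0.1,0,0.5],[0,0,0,-0.9,0.25,0,0.5],[0,0,0,-0.9,0.25,0,0.5],[0,0,0,-1.0,0.05,-0.05,0.5],[0,0,0,-1.0,0.05,-0.1,3.0],[0,0,0,-1.0,0,-0.2,3.0],[0,0,0,-1.0,0,-0.2,3.0],[0,0,0,-1.0,0,-2,3.0],[0,0,0,-1.0,0,-6,3.0],[0,0,0,-3,-0.1,-9,3.0],[0,0,0,-7,-0.1,-11,3.0],[0,0,0,-11,-0.1,-11,3.0]])

```text
time: 21.33
eef_pos: [0.6226, 0.0508, 0.1574]
orientation: [[0.01, 1.0, 0.008], [1.0, -0.01, 0.004], [0.004, 0.008, -1.0]]
force: [1.3, -0.1, 0.8]
finger_gap: 0.0302
gripper_force: 0.0
```

```bash
python3 -c "
from h import *
tops();tops();st();go([.4436,-.3807,.10],112.8)"
```

```text
blob 101 [436.2 155.5] [ 0.8022 -0.5961]
blob 346 [203.5 197.6] [0.6306 0.2108]
blob 51 [269.4 194.3] [ 0.6487 -0.0173]
blob 148 [428.7 248.1] [ 0.4781 -0.5667]
blob 135 [374.7 255.9] [ 0.4462 -0.3829]
blob 94 [435.8 155.9] [ 0.8006 -0.5946]
blob 414 [206.8 197.7] [0.6306 0.1993]
blob 46 [272.3 194.5] [ 0.6483 -0.0274]
blob 148 [428.7 248.1] [ 0.4781 -0.5667]
blob 137 [374.7 255.9] [ 0.4463 -0.383 ]
t21.43 [0.6221 0.0375 0.1531] yaw 88.40 gap 0.0298 F [-0.1 -1.1 -1.6] grip 0.0
go [  0.1   0.3 -24.4] [-42.28 -16.69   5.42] rows>=11.0
```

drive_tool(series=[[0,0,-2,-3.8,-1.5,0,3.0],[0,0,-5,-7.6,-3,0,3.0],[0,0,-8,-11.4,-4.5,0,3.0],[0,0,-12,-15.2,-6,0,3.0],[0,0,-16,-19,-7.5,0,3.0],[0,0,-20,-22.8,-9,1,3.0],[0,0,-24.4,-26.6,-10.5,2,3.0],[0,0.2,-24.4,-30.4,-12,3,3.0],[0,0.2,-24.4,-34.2,-13.5,4,3.0],[0,0.2,-24.4,-38,-15,5,3.0],[0,0.2,-24.4,-41,-16.2,5.4,3.0],[0,0.2,-24.4,-42.3,-16.6,5.4,3.0]])

```text
time: 22.43
eef_pos: [0.4429, -0.3784, 0.0955]
orientation: [[-0.391, 0.92, -0.004], [0.92, 0.391, 0.004], [0.005, -0.003, -1.0]]
force: [-0.7, 0.1, 0.1]
finger_gap: 0.0304
gripper_force: 0.0
```

```bash
python3 -c "
from h import *
[snap('wrist') for i in range(4)];st();go([.4447,-.3815,.028],112.8)"
```

```text
t22.63 [ 0.4479 -0.3722  0.0973] yaw 113.45 gap 0.0297 F [1.  0.5 0.2] grip 0.0
go [ 0.1 -0.3  0.7] [-0.76 -0.68  6.92] rows>=1.7
```

drive_tool(series=[[0,0,0.7,-0.8,-0.7,0,3.0],[0,0,0.7,-0.8,-0.7,3.5,3.0],[0,0,0.7,-0.8,-0.7,3.5,3.0],[0,0,0.7,-0.8,-0.7,3.5,3.0],[0,0,0.7,-0.8,-0.7,3.5,3.0]])

```text
time: 23.05
eef_pos: [0.4447, -0.3825, 0.0633]
orientation: [[-0.388, 0.922, -0.0], [0.922, 0.388, 0.004], [0.004, 0.001, -1.0]]
force: [-0.1, -0.4, 0.1]
finger_gap: 0.0302
gripper_force: 0.0
```

```bash
python3 -c "
from h import *
st();go([.4447,-.3815,.028],112.8)"
```

```text
t23.05 [ 0.4447 -0.3825  0.0633] yaw 112.80 gap 0.0302 F [-0.1 -0.4  0.1] grip 0.0
go [ 0.1 -0.2 -0. ] [0.08 0.03 3.53] rows>=0.8
```

drive_tool(series=[[0,0,0,0,0,2,3.0],[0,0,0,0,0,3.5,3.0],[0,0,0,0,0,3.5,3.0],[0,0,0,0,0,3.5,0.5],[0,0,0,0,0,3.5,0.5],[0,0,0,0,0,3.5,0.5],[0,0,0,0,0,3.5,0.5],[0,0,0,0,0,3.5,0.5],[0,0,0,0,0,0,0.5],[0,0,0,0,0,-3.5,0.5],[0,0,0,0,0,-3.5,0.5],[0,0,0,0,0,-3.5,0.5]])

```text
time: 24.05
eef_pos: [0.4452, -0.3846, 0.1002]
orientation: [[-0.386, 0.923, 0.003], [0.923, 0.386, 0.001], [-0.001, 0.003, -1.0]]
force: [-0.6, -0.6, -0.7]
finger_gap: 0.0123
gripper_force: 42.7
```

```bash
python3 -c "
from h import *
snap('top');st();go([.617,.075,.10],89)"
```

```text
t24.10 [ 0.4441 -0.3839  0.0983] yaw 112.70 gap 0.0127 F [-0.1 -0.1 -1.6] grip 42.710455656051636
go [ 0.  -0.2 23.7] [35.66 33.66 -0.04] rows>=11.8
```

drive_tool(series=[[0,0,2,2.9,2.7,0,0.5],[0,0,4,5.8,5.4,0,0.5],[0,0,6,8.7,8.2,0,0.5],[0,0,8,11.6,10.9,0,0.5],[0,0,11,14.5,13.6,0,0.5],[0,0,14,17.4,16.4,0,0.5],[0,0,17,20.3,19.1,0,0.5],[0,0,20,23.2,21.8,0,0.5],[0,0,23.7,26.1,24.6,0,0.5],[0,0,23.7,29,27.3,0,0.5],[0,0,23.7,32,30.1,0,0.5],[0,0,23.7,34.5,32.5,0,0.5]])

```text
time: 25.1
eef_pos: [0.6097, 0.0635, 0.0976]
orientation: [[0.016, 1.0, -0.004], [1.0, -0.016, 0.005], [0.005, -0.004, -1.0]]
force: [0.0, -0.6, 0.7]
finger_gap: 0.0123
gripper_force: 42.7
```

drive_tool(series=[[0,0,0,0,0,0,0.5],[0,0,0,0,0,0,0.5],[0,0,0,0,0,2,0.5],[0,0,0,0,0,4,0.5],[0,0,0,0,0,4.5,0.5],[0,0,0,0,0,4.5,0.5],[0,0,0,0,0,4.5,0.5],[0,0,0,0,0,4.5,0.5]])

```text
time: 25.77
eef_pos: [0.6108, 0.06, 0.055]
orientation: [[0.018, 1.0, 0.0], [1.0, -0.018, 0.004], [0.004, -0.0, -1.0]]
force: [0.9, -0.6, -0.6]
finger_gap: 0.0126
gripper_force: 42.7
```

```bash
python3 -c "
from h import *
st();go([.616,.085,.0425],89)"
```

```text
t25.77 [0.6108 0.06   0.055 ] yaw 88.96 gap 0.0126 F [ 0.9 -0.6 -0.6] grip 42.69939601421356
go [-0.  -0.3 -0. ] [2.5  0.47 1.26] rows>=0.7
```

drive_tool(series=[[0,0,0,0.6,0.4,0.8,0.5],[0,0,0,1.2,0.8,1.2,0.5],[0,0,0,1.8,1.1,1.3,0.5],[0,0,0,2.4,1.1,1.35,0.5],[0,0,0,3.0,1.1,1.35,0.5],[0,0,0,3.5,1.1,1.35,0.5],[0,0,0,3.9,1.1,1.35,0.5],[0,0,0,4.3,1.1,1.35,0.5],[0,0,0,4.6,1.1,1.35,0.5],[0,0,0,4.9,1.1,1.35,0.5],[0,0,0,4.9,1.1,1.35,0.5]])

```text
time: 26.68
eef_pos: [0.6224, 0.0989, 0.0409]
orientation: [[0.025, 1.0, -0.004], [1.0, -0.025, -0.009], [-0.009, -0.003, -1.0]]
force: [-8.6, -26.5, 14.4]
finger_gap: 0.0124
gripper_force: 44.5
```

drive_tool(series=[[0,0,0,-0.6,0.1,0,0.5],[0,0,0,-0.9,0.25,0,0.5],[0,0,0,-0.9,0.25,0,0.5],[0,0,0,-1.0,0.05,-0.05,0.5],[0,0,0,-1.0,0.05,-0.1,3.0],[0,0,0,-1.0,0,-0.2,3.0],[0,0,0,-1.0,0,-0.2,3.0],[0,0,0,-1.0,0,-2,3.0],[0,0,0,-1.0,0,-6,3.0],[0,0,0,-1,-2,-9,3.0],[0,0,0,-1,-5,-11,3.0],[0,0,0,-1,-5,-11,3.0]])

```text
time: 27.68
eef_pos: [0.571, 0.1027, 0.1561]
orientation: [[0.014, 1.0, 0.005], [1.0, -0.014, 0.006], [0.006, 0.005, -1.0]]
force: [2.8, 1.1, 0.1]
finger_gap: 0.0297
gripper_force: 0.0
```

```bash
python3 -c "
from h import *
tops();tops();d=snap('wrist');st()
a=d['color'][:,:,::-1]
cv2.imwrite('pics/w8.png',cv2.resize(a[60:330,180:540],(800,600),interpolation=cv2.INTER_CUBIC))"
```

```text
blob 101 [436.4 155.6] [ 0.8018 -0.5965]
blob 215 [250.5 195. ] [0.6442 0.048 ]
blob 150 [428.7 248.1] [ 0.478  -0.5667]
blob 103 [436.4 155.5] [ 0.8022 -0.5966]
blob 189 [249. 195.] [0.644  0.0532]
blob 148 [428.7 248.1] [ 0.4781 -0.5667]
t27.83 [0.5723 0.0999 0.151 ] yaw 89.03 gap 0.0300 F [ 0.4 -0.6 -1. ] grip 0.0
```

View pics/w8.png

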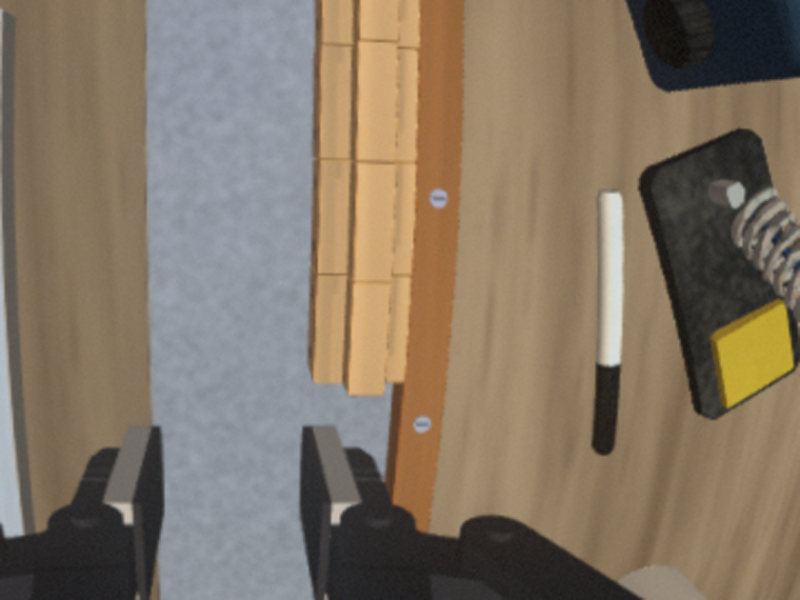

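```bash
python3 -c "
from h import *
d=dict(np.load('cam_wrist.npz'))
f=lambda p:(np.array(p,float)+.5)*.45-.5+[180,60]
np.set_printoptions(precision=4,suppress=True)
print('ends',wplane(d,f([[314,382],[345,382],[313,273],[315,158],[320,43]]),.036))
print('tongue',wplane(d,f([[346,394],[385,394],[350,282],[390,282],[356,161],[396,161]]),.050))
img=d['color'];cv2.imwrite('pics/x.png',img[:,:,::-1])
# stop inner edge: scan column through base at pixel col for brown->grey
for c in (265,280,295,310):
    col=img[0:120,c].astype(int); sat=col[:,0]-col[:,2]; print(c,sat[:70:2])
go([.47,.09,.10],88)"
```

```text
ends [[0.6027 0.0796 0.036 ]
 [0.6146 0.0794 0.036 ]
 [0.6017 0.1217 0.036 ]
 [0.6023 0.1636 0.036 ]
 [0.6044 0.2053 0.036 ]]
tongue [[0.6129 0.0796 0.05  ]
 [0.6275 0.0793 0.05  ]
 [0.6131 0.121  0.05  ]
 [0.6275 0.121  0.05  ]
 [0.6147 0.1631 0.05  ]
 [0.6287 0.1633 0.05  ]]
265 [ 46  45  45  46  46  46  46  45  46   6 -18 -19 -19 -20 -20 -19 -17 -19
 -19 -17 -18 -19 -19 -19 -19 -18 -18 -19 -16 -18 -19 -20 -17 -18 -18]
280 [ 48  45  44  45  45  46  44  44  45   2 -18 -18 -17 -17 -20 -18 -20 -20
 -20 -21 -19 -18 -20 -19 -18 -19 -18 -19 -19 -19 -20 -17 -18 -20 -19]
295 [ 47  48  47  48  49  62  77  79  52 -16 -19  26  84  86  82  55  41  41
 -10 -18 -19 -19 -17 -16 -17 -18 -19 -18 -21 -17 -18 -18 -20 -18 -19]
310 [ 47  47  47  46  44  49  80  81  85  90  88  85  85  85  85  66  45  44
   1 -18 -16 -16 -17 -17 -18 -18 -18 -17 -17 -18 -16 -17 -16 -17 -16]
go [-0.  -0.2  1. ] [ -1.19 -10.21   5.09] rows>=2.8
```

drive_tool(series=[[0,0,0.5,-0.6,-4,1.5,5.0],[0,0,1,-1,-8,3,5.0],[0,0,1,-1.1,-10.2,5,5.0],[0,0,1,-1.1,-10.2,5,5.0],[0,0,1,-1.1,-10.2,5,5.0],[0,0,1,-1.1,-10.2,5,5.0]])

```text
time: 28.33
eef_pos: [0.4708, 0.0908, 0.1006]
orientation: [[0.035, 0.999, -0.001], [0.999, -0.035, 0.005], [0.005, -0.002, -1.0]]
force: [0.2, -0.5, 1.2]
finger_gap: 0.05
gripper_force: 0.0
```

```bash
python3 -c "
from h import *
d=snap('wrist','w9.png');st()
img=d['color'].astype(int)
m=((img.min(2)>190)).astype(np.uint8)[:, :]
m[:, :180]=0;m[:,400:]=0
n,l,s,c=cv2.connectedComponentsWithStats(m)
for i in range(1,n):
    if s[i,4]>100:
        r=cv2.minAreaRect(np.argwhere(l==i)[:,::-1].astype(np.float32));print(s[i],c[i],r);print(wplane(d,cv2.boxPoints(r),.02))
go([.470,.0913,.011],87.9)"
```

```text
t28.38 [0.4715 0.091  0.1011] yaw 87.98 gap 0.0497 F [0.6 0.5 0.1] grip 0.0
[ 271   29   27  325 7869] [283.71991358 179.22315415] ((284.0, 191.0), (324.0, 26.0), 90.0)
[[ 0.46561785  0.22695032  0.02      ]
 [ 0.48328424  0.22634027  0.02      ]
 [ 0.47704921 -0.03088671  0.02      ]
 [ 0.45431139 -0.03013629  0.02      ]]
go [-0.  -0.3  0.1] [-0.02 -0.14  9.01] rows>=2.2
```

drive_tool(series=[[0,0,0,0,-0.1,4,5.0],[0,0,0,0,-0.1,7,5.0],[0,0,0,0,-0.1,9,5.0],[0,0,0,0,-0.1,9,5.0],[0,0,0,0,-0.1,9,1.0],[0,0,0,0,-0.1,9,1.0],[0,0,0,0,-0.1,9,1.0],[0,0,0,0,-0.1,9,1.0],[0,0,0,0,-0.1,9,1.0],[0,0,0,0,-0.1,5,1.0],[0,0,0,0,-0.1,1,1.0],[0,0,0,0,-0.1,-1,1.0]], squeeze=60)

```text
time: 29.38
eef_pos: [0.4703, 0.0914, 0.1152]
orientation: [[0.034, 0.999, 0.003], [0.999, -0.034, 0.005], [0.005, 0.003, -1.0]]
force: [1.2, 0.5, -2.6]
finger_gap: 0.0176
gripper_force: 60.3
```

```bash
python3 -c "
from h import *
[snap('top') for i in range(3)];st();go([.6237,.155,.11],89)"
```

```text
t29.53 [0.4702 0.0907 0.1128] yaw 87.98 gap 0.0179 F [-0.2 -0.6 -4.5] grip 60.307087898254395
go [ 0.2 -0.2 -1. ] [ 6.97 15.12  0.36] rows>=4.0
```

drive_tool(series=[[0,0,-0.5,1.4,3,0,1.0],[0,0,-1,2.8,6,0,1.0],[0,0,-1,4.2,9,0,1.0],[0.2,-0.2,-1,5.6,12,0,1.0],[0.2,-0.2,-1,6.9,14.5,0,1.0],[0.2,-0.2,-1,7,15.1,0,1.0],[0.2,-0.2,-1,7,15.1,0,1.0],[0.2,-0.2,-1,7,15.1,2,1.0],[0.2,-0.2,-1,7,15.1,4,1.0],[0.2,-0.2,-1,7,15.1,4.5,1.0],[0.2,-0.2,-1,7,15.1,4.5,1.0],[0.2,-0.2,-1,7,15.1,4.5,1.0]])

```text
time: 30.53
eef_pos: [0.6209, 0.1548, 0.0652]
orientation: [[0.017, 1.0, -0.007], [1.0, -0.017, 0.0], [-0.0, -0.007, -1.0]]
force: [-0.2, -0.4, -3.6]
finger_gap: 0.0174
gripper_force: 60.5
```

```bash
python3 -c "
from h import *
d=snap('wrist');st();go([.6237,.155,.061],89)
print(bot.sense()['orientation'])"
```

```text
t30.58 [0.6213 0.155  0.0656] yaw 88.99 gap 0.0180 F [ 0.2  0.3 -3.7] grip 60.4573130607605
go [-0.3 -0.  -0. ] [0.   0.25 0.46] rows>=0.1
[[ 1.75741514e-02  9.99827648e-01 -5.98527523e-03]
 [ 9.99845522e-01 -1.75721347e-02  3.89363569e-04]
 [ 2.84122398e-04 -5.99119337e-03 -9.99982012e-01]]
```

drive_tool(series=[[-0.2,0,0,0,0.2,0,1.0],[-0.2,0,0,0,0.2,0.2,1.0],[-0.2,0,0,0,0.2,0.4,1.0],[-0.2,0,0,0,0.2,0.5,1.0],[-0.2,0,0,0,0.2,0.55,1.0],[-0.2,0,0,0,0.2,0.55,1.0],[-0.2,0,0,0,0.2,0.55,1.0]])

```text
time: 31.17
eef_pos: [0.6246, 0.1555, 0.0629]
orientation: [[0.018, 1.0, 0.001], [1.0, -0.018, 0.001], [0.001, 0.001, -1.0]]
force: [-6.7, -3.4, 14.1]
finger_gap: 0.0177
gripper_force: 62.5
```

drive_tool(series=[[0,0,0,0,-0.05,-0.2,1.0],[0,0,0,0,-0.05,-0.2,1.0],[0,0,0,0,-0.05,-0.2,5.0],[0,0,0,0,-0.05,-0.2,5.0],[0,0,0,0,-0.05,-0.2,5.0],[0,0,0,0,-0.05,-0.2,5.0],[0,0,0,0,-0.05,-2,5.0],[0,0,0,0,-0.05,-5,5.0],[0,0,0,-3,-4,-9,5.0],[0,0,0,-6,-8,-13,5.0],[0,0,0,-10,-10,-14,5.0],[0,0,0,-10,-10,-14,5.0]])

```text
time: 32.17
eef_pos: [0.5231, 0.0593, 0.2005]
orientation: [[0.015, 1.0, -0.0], [1.0, -0.015, 0.001], [0.001, -0.0, -1.0]]
force: [1.0, -1.8, 0.0]
finger_gap: 0.0499
gripper_force: 0.0
```

```bash
python3 -c "
from h import *
[snap('top') for i in range(3)];d=snap('wrist');st()
a=d['color'][:,:,::-1]
cv2.imwrite('pics/w10.png',cv2.resize(a[0:300,200:600],(800,600),interpolation=cv2.INTER_CUBIC))"
```

```text
t32.37 [0.5244 0.058  0.2003] yaw 88.87 gap 0.0500 F [-0.9  0.2 -0.7] grip 0.0
```

View pics/w10.png

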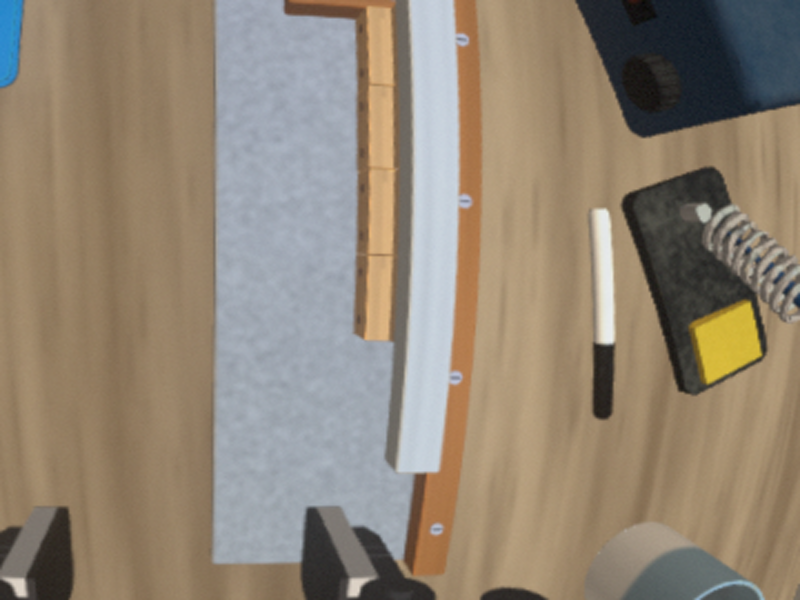

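```bash
python3 -c "
from h import *
np.set_printoptions(precision=4,suppress=True)
d=dict(np.load('cam_wrist.npz'))
f=lambda p:(np.array(p,float)+.5)/2-.5+[200,0]
print('bar',wplane(d,f([[398,472],[440,472],[413,150],[460,150]]),.070))
print('blk left top edge, joints',wplane(d,f([[364,338],[366,255],[368,169],[369,86],[366,10]]),.036))"
```

```text
bar [[0.6307 0.0224 0.07  ]
 [0.6527 0.0215 0.07  ]
 [0.6322 0.1692 0.07  ]
 [0.6553 0.1713 0.07  ]]
blk left top edge, joints [[0.6206 0.0803 0.036 ]
 [0.6207 0.1212 0.036 ]
 [0.6218 0.1634 0.036 ]
 [0.6236 0.2054 0.036 ]
 [0.6243 0.2462 0.036 ]]
```

```bash
python3 -c "
from h import *
np.set_printoptions(precision=4,suppress=True)
d=dict(np.load('cam_wrist.npz'))
f=lambda p:(np.array(p,float)+.5)/[800/360,2]-.5+[200,0]
print('bar',wplane(d,f([[398,472],[440,472],[413,150],[460,150]]),.070))
print('blk left top edge, joints',wplane(d,f([[364,338],[366,255],[368,169],[369,86],[366,10]]),.036))"
```

```text
bar [[0.6107 0.0232 0.07  ]
 [0.6296 0.0225 0.07  ]
 [0.6129 0.1678 0.07  ]
 [0.6326 0.1693 0.07  ]]
blk left top edge, joints [[0.6019 0.0803 0.036 ]
 [0.6021 0.1207 0.036 ]
 [0.6033 0.1624 0.036 ]
 [0.6049 0.204  0.036 ]
 [0.6055 0.2443 0.036 ]]
```

```bash
python3 -c "
from plant import bot
print(bot.close_job())"
```

```text
the job is handed in; nothing more can be done
None
```

The job is handed in after about 32 s of robot time: the last pictures show the four offcuts in one tight row flush in the fence corner with the bar centred on their tongues to about 1 mm, and the other things on the table were left alone; the judge's result was not shown.

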